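# Set the tortoiseshell mirror upright with a fingertip

## Task

The round tortoiseshell mirror has been left leaning back, facing the ceiling: with the fingertips push its rim or back gently until the mirror stands upright on its hinge, then take the hand away. Do not touch its glass, grip it or lift it, and keep its stand standing where it is. Leave the steel-rimmed mirror, the dispenser and everything else on the counter untouched.

Things in the scene. Friction and masses are not known exactly. Their poses are not given: they have to be found in the camera images.
- tortoise: Stand of the tortoiseshell mirror (loose, 0.7 kg in all): amber-brown round base 112 mm across, 12 mm high, with a thin steel U-shaped yoke 157 mm wide. Origin: centre of the base's underside; z up, x horizontally out of the mirror's back (glass faces -x), y along the hinge. The hinge axis is 105 mm above the origin. About 2 N at the rim can tip the stand.
- tortoise_head (a joint): Lean of the round mirror in the yoke of the tortoiseshell mirror, rad: 0 = upright, positive = leaning back (its top is towards the stand's +x, glass facing up to the ceiling), range -0.7 to 1.1; at the start 0.4 to 0.75. A light friction hinge: about 0.4 N at the rim turns it, and it stays where it is left.
- tortoise_rim (a point): Topmost point of the tortoiseshell mirror's rim, on its outer edge, 65.5 mm from the hinge axis (170.5 mm above the counter when upright). The round mirror is 131 mm across: mottled amber and dark brown acrylic rim 11 mm thick, 2 mm proud of the glass; flat mottled back 6 mm behind the hinge axis. Axes as the stand's when upright.
- tortoise_glass: The glass of the tortoiseshell mirror, a disc 111 mm across, in the front (-x side) of the round mirror; origin on the hinge axis at the mirror's centre, x pointing out of the back. Its face is 3.5 mm in front of the origin.
- chrome: Stand of the second mirror, a bystander of the same shape and size with a plain silver-grey steel rim, back and base; leave alone. Origin and axes as for the tortoiseshell mirror.
- chrome_rim (a point): Topmost point of the rim of the steel-rimmed mirror, 65.5 mm from its hinge; it also leans back.
- comb: Wooden comb lying flat, 170 x 42 x 6 mm; origin under its centre, x along its length.
- trimmer: Black beard trimmer lying down, 165 x 38 x 36 mm; origin under its middle, x along its length towards the steel blade.
- brush_holder: Green silicone cup 76 mm across and 95 mm high with two toothbrushes standing in it, 195 mm high in all; origin under its centre.
- tumbler: White ceramic tumbler, 74 mm across, 100 mm high; origin under its centre.
- soap_dish: Blue ceramic dish 85 x 115 x 22 mm with a bar of cream soap in it, 30 mm high in all; origin under its centre.
- cream_jar: Amber glass jar with black lid, 64 mm across, 55 mm high; origin under its centre.
- dispenser: Brushed steel push dispenser 100 mm wide and 170 mm high on a tiled stub wall 150 mm long and 240 mm high at the left of the counter (fixed); origin near the centre of the wall's foot, -x points out of its front.
- dispenser_push (a joint): Push plate low on the front of the dispenser, m: 0 = out, 0.010 = fully pressed; leave alone.

How it is judged:
By the outcome, as a careful person would: the job done as asked, in the order asked, and still so for the second after the job is handed in, with the robot touching nothing.
It also fails if it takes over 38 s, if anything falls off the work surface, if the arm or the gripper's body presses on something with over 40 N, if the wrist force passes 120 N, or if a joint passes its speed limit or range.

## Robot

A 6-joint arm with a two-finger parallel gripper is mounted at the origin on the work surface. World frame = base frame: x ahead of the robot, y to its left, z up, the work surface at z = 0. Lengths are in m, angles in rad, forces in N, time in s.
With the tool pointing down it reaches from about 0.4 to 0.825 m from the base axis. Payload 7 kg.
Tool frame: the origin (TCP) lies midway between the tips of the shut fingers; the grasp point (between the pads) lies 19 mm behind it; z points along the fingers, y is the line along which they close (so a half turn about z gives the same grasp; the last joint's range is limited). The gripper opens to 88 mm and grips with 3 to 60 N. Pads are 19 mm wide; open, the fingers measure 130 mm over their backs; the gripper's body (78 mm by 193 mm) begins 47 mm behind the grasp point.
Start: joints at [1.519, 0.359, 0.012, 0, -1.224, -0.288], TCP at [0.225, 0.636, 0.227] pointing down, gripper open.
Joint ranges: [-3.07, 3.07], [-1.43, 2.12], [-1.02, 1.25], [-3.03, 1.67], [-3.05, -0], [-3.03, 3.03]. Speed limits (rad/s): [2.39, 2.39, 3.01, 3.14, 3.14, 3.14].

## Interface

Orientations are given as [roll, pitch, yaw] about the fixed x, y, z axes, in that order (R = Rz(yaw) Ry(pitch) Rx(roll)).
In Python, from station import get_state, grab_frame, calibration, job_done, boxes_of, regions_of, spot_point gives the robot as it stands. The module is installed in compiled form; this text tells all that it offers.
- The arm moves only by the tool arm_command, never from a script. Its argument "commands" is a list of rows, each an object of numbers: "tx", "ty", "tz": the shift along the tool's x, y, z each as a share of 25 cm, from -1 to 1; "twist": the turn about the tool's z as a share of 180 degrees, from -1 to 1. A call has exactly 8 rows; each row is the pose to reach, as a shift and turn from the pose commanded when the call began, along the tool's axes at that moment, turning the shorter way round; what a row does not reach only later rows make up. A row lasts 1/12 s, in which the tool goes at most 41.7 mm and 7.16 degrees, less where a joint would pass 70% of its speed; a pose out of reach is approached as far as the arm can. A call with a number of a shift or a turn outside -1 to 1 is refused whole. A call with a gripper value outside its range is refused whole. "claw" is the opening, from 0 (shut) to 1 (fully open), set as the call begins (left out, the last holds). The fingers move at their own pace and stop on an object; "grip_force" is the grip in N (left out, the last holds). Time passes only in rows, so rows that repeat a pose let the fingers close, or fill a call up. It gives the time, the measured TCP pose, the force, the opening and the grip force at its end, in the units of the state.
- get_state(): the state, without advancing time (a new reading comes with each control period).
- grab_frame(name): name is "side" or "top"; returns the picture (400x640x3 uint8, red, green, blue); there is no depth.
- calibration(name): a dict with "camera_matrix" (3x3 intrinsics, pixels), "extrinsics" (4x4, takes a point from camera to world coordinates). Camera axes: x right, y down, z forward; pixel columns grow to the right and rows downward; lengths in m; the calibration is good to about 2 mm. A picture is of the moment at which its call begins. calibration takes no time and is no camera call.
- job_done(): hands the job in; it is judged then, once.
Trained networks look in the newest picture that a camera, given by its name, has taken for a name from the list of things; names that differ only in an ending like _2 or _b are one class to them, and where a whole thing is asked for, a point or a joint stands for the part that bears it (a point fixed in the world has none). Each returns a list of dicts, best first, with "score" (0 to 1); they miss things now and then, are a little off and sometimes report something else, mostly with a low value. They report only what shows in the picture. A call takes as long as a camera call.
- boxes_of(query, camera): "rect" ([left, top, right, bottom] in pixels, round what is visible of it).
- regions_of(query, camera): "region" (400x640 bool, what is visible of it) and "rect" ([left, top, right, bottom] in pixels, round what is visible of it).
- spot_point(query, camera): "uv" ([column, row] in pixels: a listed point, or the origin of a listed thing).
The state is a dict: "t": time; "q": joint angles; "qd": joint speeds; "joint_efforts": joint torques, N m; "eef_pos": TCP position; "ee_rot": TCP orientation; "force": force on the tool from outside, world axes, zero at the start; "moment": the same for the moment, N m; "width": finger opening in m; "gripper_force": force on a finger pad.
Only numpy, scipy, OpenCV 4.12 (cv2) and the standard library are available. Lean on these libraries where they do the work, as an engineer would, in place of code of your own. Each camera call takes 0.05 s, during which the arm holds its last target. There are 200 camera calls.

## Working session

There is one attempt and no reset: what is moved stays moved. The work goes in short steps, Python scripts to look and compute and a tool call to move; the robot and the scene stay as the last step left them, time stands still between calls to the robot, and variables do not carry over. Pictures are saved under pics/ and viewed, at most 10 in all, crops included, and the job is handed in when it is done.

Besides the shell and the picture viewer there is one more tool, called as a command line: name --argument value ..., lists and objects as JSON in quotes. arm_command: Moves the arm, as the interface text tells. Shift numbers are shares of 25 cm and turn numbers shares of 180 degrees, none past 1 either way. Its arguments: {"type":"object","properties":{"commands":{"type":"array"},"claw":{"type":"number"},"grip_force":{"type":"number"}},"required":["commands"]}

```bash
mkdir -p pics
cat > h.py <<'E'
import numpy as np,cv2
from station import *
def ray(uv,cam):
    c=calibration(cam);K=np.array(c["camera_matrix"]);T=np.array(c["extrinsics"])
    d=T[:3,:3]@np.linalg.inv(K)@np.array([uv[0],uv[1],1.]);return T[:3,3],d/np.linalg.norm(d)
def onz(uv,cam,z):
    o,d=ray(uv,cam);return o+d*(z-o[2])/d[2]
def tri(u1,u2):
    o1,d1=ray(u1,"side");o2,d2=ray(u2,"top")
    s=np.linalg.lstsq(np.c_[d1,-d2],o2-o1,rcond=None)[0]
    a,b=o1+d1*s[0],o2+d2*s[1];return (a+b)/2,np.linalg.norm(a-b)
def proj(p,cam):
    c=calibration(cam);K=np.array(c["camera_matrix"]);T=np.linalg.inv(np.array(c["extrinsics"]))
    q=K@(T[:3,:3]@np.array(p)+T[:3,3]);return q[:2]/q[2]
E
python3 - <<'E'
from h import *
np.set_printoptions(precision=3,suppress=True)
for c in("side","top"):
    cv2.imwrite(f"pics/{c}0.png",grab_frame(c)[:,:,::-1])
    print(c,np.array(calibration(c)["extrinsics"])[:3,3])
    for n in("tortoise","tortoise_rim","tortoise_glass","chrome","chrome_rim","dispenser","tumbler","brush_holder","cream_jar","soap_dish","trimmer","comb"):
        r=spot_point(n,c)[:2]
        print(n,[(np.round(x["uv"]),round(x["score"],2),onz(x["uv"],c,0)) for x in r])
    print([(x["rect"],x["score"]) for x in boxes_of("tortoise_head",c)[:2]])
s=get_state();print(s["t"],s["eef_pos"],s["ee_rot"])
E
```

```text
side [ 0.155 -0.71   0.727]
tortoise [(array([274., 212.]), 0.81, array([0.502, 0.163, 0.   ]))]
tortoise_rim [(array([280., 165.]), 0.85, array([0.634, 0.407, 0.   ])), (array([340., 239.]), 0.31, array([ 0.612, -0.039,  0.   ]))]
tortoise_glass [(array([270., 183.]), 0.92, array([0.555, 0.319, 0.   ]))]
chrome [(array([328., 297.]), 0.78, array([ 0.477, -0.198,  0.   ])), (array([426., 336.]), 0.42, array([ 0.606, -0.393,  0.   ]))]
chrome_rim [(array([339., 240.]), 0.76, array([ 0.608, -0.04 ,  0.   ]))]
dispenser [(array([263., 160.]), 0.61, array([0.596, 0.47 , 0.   ]))]
tumbler [(array([342., 195.]), 0.83, array([0.73 , 0.137, 0.   ]))]
brush_holder [(array([427., 337.]), 0.62, array([ 0.606, -0.396, -0.   ]))]
cream_jar [(array([346., 228.]), 0.94, array([ 0.65 , -0.008,  0.   ])), (array([275., 214.]), 0.5, array([0.5  , 0.154, 0.   ]))]
soap_dish [(array([410., 393.]), 0.81, array([ 0.492, -0.47 , -0.   ]))]
trimmer [(array([397., 227.]), 0.84, array([ 0.785, -0.077,  0.   ]))]
comb [(array([280., 248.]), 0.88, array([0.449, 0.012, 0.   ]))]
[([259.8, 163.7, 282.3, 210.2], 0
[... 395 characters left out ...]
nser [(array([198., 228.]), 0.65, array([ 0.609,  0.459, -0.   ]))]
tumbler [(array([287., 193.]), 0.76, array([0.729, 0.137, 0.   ])), (array([327., 267.]), 0.74, array([ 0.46 , -0.002,  0.   ]))]
brush_holder [(array([432., 218.]), 0.82, array([ 0.625, -0.384,  0.   ])), (array([280., 259.]), 0.34, array([0.49 , 0.164, 0.   ]))]
cream_jar [(array([328., 213.]), 0.72, array([ 0.651, -0.011,  0.   ]))]
soap_dish [(array([459., 255.]), 0.84, array([ 0.492, -0.469,  0.   ]))]
trimmer [(array([347., 177.]), 0.65, array([ 0.785, -0.082,  0.   ]))]
comb [(array([326., 267.]), 0.73, array([0.461, 0.001, 0.   ]))]
[([257.5, 244.4, 300.3, 269.8], 0.67)]
1.4 [0.225 0.636 0.227] [ 3.142  0.    -0.34 ]
```

View pics/side0.png

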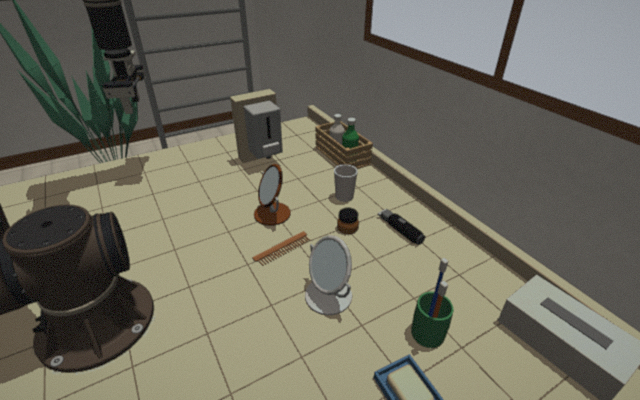

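View pics/top0.png

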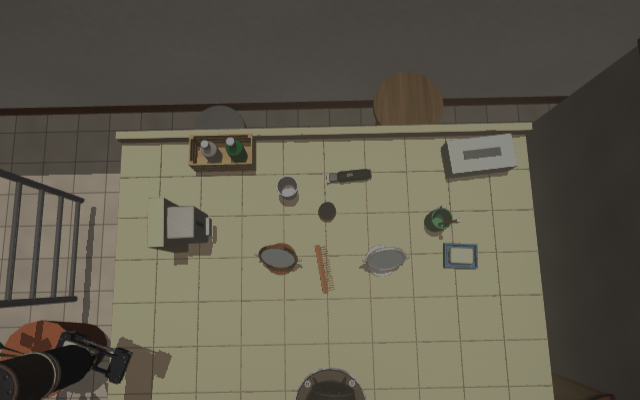

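Run:
```python
from h import *
np.set_printoptions(precision=3,suppress=True)
S,T={}, {}
for n in("tortoise","tortoise_rim","tortoise_glass"):
    u=[np.mean([x["uv"] for x in [(grab_frame(c),spot_point(n,c))[1][0] for _ in range(3)]],axis=0) for c in("side","top")]
    print(n,*u,*tri(*u))
grab_frame("top");r=regions_of("tortoise_glass","top")[0]["region"].astype(np.uint8)
c=max(cv2.findContours(r,0,1)[0],key=len);print("glass ellipse",cv2.fitEllipse(c))
a=grab_frame("top");b=grab_frame("side")
A=cv2.resize(a[230:290,240:320],(640,480),interpolation=2);B=cv2.resize(b[155:230,235:310],(480,480),interpolation=2)
cv2.imwrite("pics/crop1.png",cv2.resize(np.hstack([A,B]),(800,343))[:,:,::-1])
```

```text
tortoise [272.633 215.5  ] [282.3 257.2] [ 0.496  0.157 -0.005] 0.004443916591406268
tortoise_rim [279.433 165.833] [277.967 247.   ] [0.522 0.154 0.163] 0.005052143832921118
tortoise_glass [267.833 182.467] [277.433 256.633] [0.491 0.163 0.113] 0.0034392686330292736
glass ellipse ((277.34588623046875, 257.8371276855469), (18.09821319580078, 33.86726379394531), 98.72000122070312)
```

View pics/crop1.png

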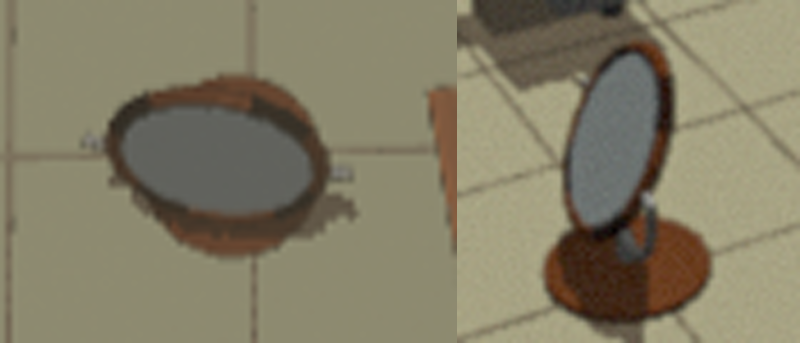

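arm_command --commands '[{"tz": -0.16},{"tz": -0.32},{"tz": -0.48},{"tz": -0.6},{"tz": -0.6},{"tz": -0.6},{"tz": -0.6},{"tz": -0.6}]' --claw 0

```text
invalid input
```

The crop shows the yoke ends at about (256,255) and (300,260) in the top view. The hinge is therefore turned about -0.13 rad and the mirror leans towards +x.

arm_command --commands '[{"tx": 0,"ty": 0,"tz": -0.16,"twist": 0},{"tx": 0,"ty": 0,"tz": -0.32,"twist": 0},{"tx": 0,"ty": 0,"tz": -0.48,"twist": 0},{"tx": 0,"ty": 0,"tz": -0.6,"twist": 0},{"tx": 0,"ty": 0,"tz": -0.6,"twist": 0},{"tx": 0,"ty": 0,"tz": -0.6,"twist": 0},{"tx": 0,"ty": 0,"tz": -0.6,"twist": 0},{"tx": 0,"ty": 0,"tz": -0.6,"twist": 0}]' --claw 0 --grip_force 10

```text
t: 4.07
eef_pos: [0.2248, 0.6359, 0.375]
ee_rot: [3.139, -0.0, -0.34]
force: [0.1, -0.5, 0.3]
width: 0.0397
gripper_force: 0.0
```

```bash
cat >> h.py <<'E'
from scipy.spatial.transform import Rotation as Ro
YAW=-0.13;X=np.array([np.cos(YAW),np.sin(YAW)])
a,b=onz((256.1,254.9),"top",.105),onz((300.1,260.3),"top",.105)
C=((a+b)/2)[:2]
def go(d,z,off=0,cy=0):
    s=get_state();R=Ro.from_euler("xyz",s["ee_rot"]).as_matrix()
    p=C+d*X+cy*np.array([-X[1],X[0]])
    v=R.T@(np.array([*p,z])-s["eef_pos"])
    tw=[(k*np.pi+YAW-s["ee_rot"][2]) for k in (-1,0,1)]
    print("to",p,"now",s["eef_pos"],s["ee_rot"],"shares",np.round(v/.25,3),"twist(+/-yaw) /pi",np.round(np.array(tw)/np.pi,3),"F",s["force"],"t",s["t"])
E
python3 - <<'E'
from h import *
print(C,np.linalg.norm(a-b),np.arctan2((b-a)[0],-(b-a)[1]))
go(.085,.35); go(.085,.14)
E
```

```text
[0.49019398 0.16066367] 0.14595684679918336 -0.1420326765835887
to [0.57447674 0.14964477] now [0.22476164 0.63590241 0.37495357] [ 3.13907382e+00 -2.17872225e-04 -3.39780739e-01] shares [1.967 1.367 0.104] twist(+/-yaw) /pi [-0.933  0.067  1.067] F [ 0.08093518 -0.51953665  0.27722101] t 4.0667
to [0.57447674 0.14964477] now [0.22476164 0.63590241 0.37495357] [ 3.13907382e+00 -2.17872225e-04 -3.39780739e-01] shares [1.967 1.365 0.944] twist(+/-yaw) /pi [-0.933  0.067  1.067] F [ 0.08093518 -0.51953665  0.27722101] t 4.0667
```

arm_command --commands '[{"tx": 0.13,"ty": 0.09,"tz": 0,"twist": 0},{"tx": 0.26,"ty": 0.18,"tz": 0,"twist": 0},{"tx": 0.39,"ty": 0.27,"tz": 0,"twist": 0},{"tx": 0.52,"ty": 0.36,"tz": 0,"twist": 0},{"tx": 0.65,"ty": 0.45,"tz": 0,"twist": 0},{"tx": 0.78,"ty": 0.54,"tz": 0,"twist": 0},{"tx": 0.91,"ty": 0.63,"tz": 0,"twist": 0},{"tx": 0.98,"ty": 0.68,"tz": 0,"twist": 0}]'

```text
t: 4.73
eef_pos: [0.4006, 0.3911, 0.3758]
ee_rot: [3.14, -0.0, -0.341]
force: [0.0, -0.3, -0.3]
width: 0.0006
gripper_force: 0.0
```

arm_command --commands '[{"tx": 0.13,"ty": 0.09,"tz": 0,"twist": 0},{"tx": 0.26,"ty": 0.18,"tz": 0,"twist": 0},{"tx": 0.39,"ty": 0.27,"tz": 0,"twist": 0},{"tx": 0.52,"ty": 0.36,"tz": 0,"twist": 0},{"tx": 0.65,"ty": 0.45,"tz": 0,"twist": 0},{"tx": 0.78,"ty": 0.54,"tz": 0,"twist": -0.03},{"tx": 0.91,"ty": 0.63,"tz": 0,"twist": -0.067},{"tx": 0.98,"ty": 0.68,"tz": 0.1,"twist": -0.067}]'

```text
t: 5.4
eef_pos: [0.5767, 0.1497, 0.3545]
ee_rot: [-3.14, -0.005, -0.123]
force: [1.1, 0.9, 1.1]
width: 0.0004
gripper_force: 0.0
```

Run:
```python
from h import *
go(.085,.14)
```

```text
to [0.57447674 0.14964477] now [0.57674254 0.14971406 0.35448997] [-3.14035398 -0.00529604 -0.122869  ] shares [-0.014  0.002  0.858] twist(+/-yaw) /pi [-1.002 -0.002  0.998] F [1.10686464 0.93636518 1.12654023] t 5.4
```

arm_command --commands '[{"tx": 0,"ty": 0,"tz": 0.14,"twist": 0},{"tx": 0,"ty": 0,"tz": 0.28,"twist": 0},{"tx": 0,"ty": 0,"tz": 0.42,"twist": 0},{"tx": 0,"ty": 0,"tz": 0.56,"twist": 0},{"tx": 0,"ty": 0,"tz": 0.7,"twist": 0},{"tx": 0,"ty": 0,"tz": 0.78,"twist": 0},{"tx": 0,"ty": 0,"tz": 0.84,"twist": 0},{"tx": 0,"ty": 0,"tz": 0.84,"twist": 0}]'

```text
t: 6.07
eef_pos: [0.5708, 0.151, 0.1366]
ee_rot: [3.137, 0.007, -0.13]
force: [-0.5, -1.1, -0.7]
width: 0.0006
gripper_force: 0.0
```

Run:
```python
from h import *
go(.017,.14)
a=grab_frame("top");b=grab_frame("side")
A=cv2.resize(a[230:290,240:320],(640,480),interpolation=2);B=cv2.resize(b[140:230,235:325],(480,480),interpolation=2)
cv2.imwrite("pics/crop2.png",cv2.resize(np.hstack([A,B]),(800,343))[:,:,::-1])
```

```text
to [0.50705053 0.15845989] now [0.5707699  0.15098697 0.13658627] [ 3.13666477  0.00707184 -0.12998054] shares [-0.257  0.003 -0.012] twist(+/-yaw) /pi [-1. -0.  1.] F [-0.54241098 -1.13568169 -0.70621976] t 6.0667
```

View pics/crop2.png

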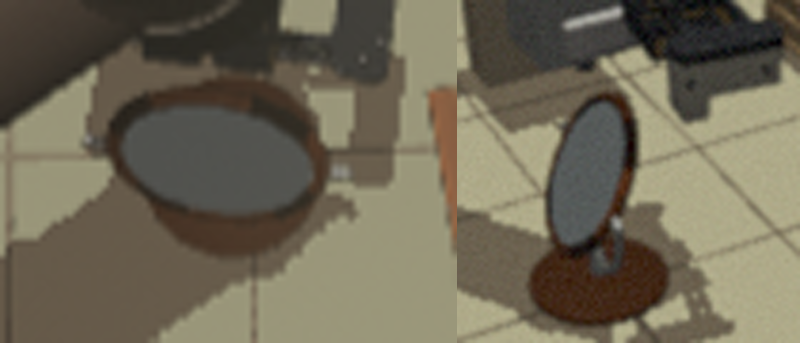

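Run:
```python
from h import *
s=get_state();p=np.array(s["eef_pos"]);R=Ro.from_euler("xyz",s["ee_rot"]).as_matrix();print(s["t"],s["width"])
a=grab_frame("top");b=grab_frame("side")
im={}
for c,i in(("top",a),("side",b)):
    i=cv2.resize(i,None,fx=5,fy=5,interpolation=2)
    for k,l in enumerate(([0,0,0],[0,.02,0],[0,-.02,0],[0,.096,-.066],[0,-.096,-.066])):
        u=(proj(p+R@np.array(l),c)*5).astype(int);cv2.circle(i,tuple(int(x) for x in u),4,[(255,0,0),(0,255,0),(0,0,255),(255,255,0),(255,0,255)][k],-1)
    im[c]=i
A=im["top"][200*5:290*5,240*5:330*5];B=im["side"][130*5:220*5,235*5:325*5]
cv2.imwrite("pics/crop3.png",cv2.resize(np.hstack([A,B]),(800,400))[:,:,::-1])
```

```text
6.1667 0.0004566689453917439
```

View pics/crop3.png

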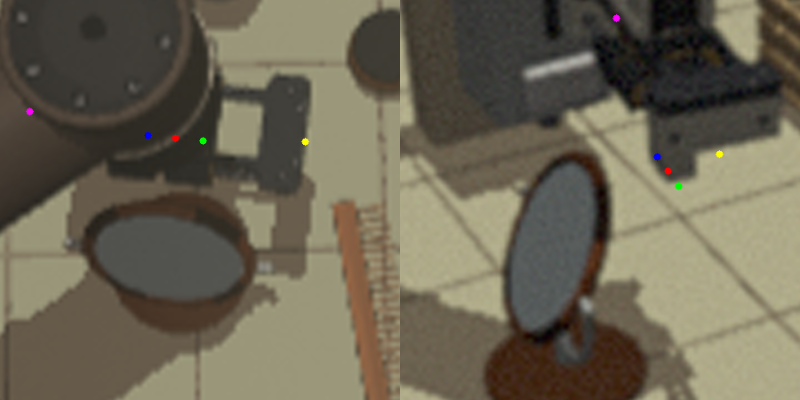

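arm_command --commands '[{"tx": -0.02,"ty": 0,"tz": 0,"twist": 0},{"tx": -0.04,"ty": 0,"tz": 0,"twist": 0},{"tx": -0.05,"ty": 0,"tz": 0,"twist": 0},{"tx": -0.06,"ty": 0,"tz": 0,"twist": 0},{"tx": -0.07,"ty": 0,"tz": 0,"twist": 0},{"tx": -0.08,"ty": 0,"tz": 0,"twist": 0},{"tx": -0.08,"ty": 0,"tz": 0,"twist": 0},{"tx": -0.08,"ty": 0,"tz": 0,"twist": 0}]'

```text
t: 6.93
eef_pos: [0.5538, 0.1552, 0.1417]
ee_rot: [-3.141, -0.0, -0.129]
force: [0.2, 0.1, 0.0]
width: 0.0001
gripper_force: 0.0
```

```bash
cat >> h.py <<'E'
from scipy.optimize import least_squares
th=np.linspace(0,2*np.pi,120)
def mom(m):
    M=cv2.moments(m,True) if m.ndim==2 and m.dtype==np.uint8 else cv2.moments(m)
    A=M["m00"];L=np.array([[M["mu20"],M["mu11"]],[M["mu11"],M["mu02"]]])/A
    w=4*np.array([L[0,0],L[1,1],L[0,1]]);return np.array([M["m10"]/A,M["m01"]/A,np.sqrt(w[0]),np.sqrt(w[1]),w[2]/np.sqrt(w[0]*w[1])*10])
def meas(cams,n=3):
    o={}
    for c in cams:
        L=[]
        for _ in range(n):
            grab_frame(c);r=regions_of("tortoise_glass",c)
            if r and r[0]["score"]>.4:L.append(mom(r[0]["region"].astype(np.uint8)))
        if L:o[c]=np.median(L,0)
    return o
def model(c,cx,cy,yaw,lean):
    P=np.c_[np.full(120,-.0035),.0555*np.sin(th),.0555*np.cos(th)]
    R=Ro.from_euler("zy",[0,0]).as_matrix()@(Ro.from_euler("z",yaw)*Ro.from_euler("y",lean)).as_matrix()
    W=P@R.T+[cx,cy,.105]
    return mom(np.array([proj(w,c) for w in W],np.float32).reshape(-1,1,2))
def fit(o,fix=None):
    f=(lambda v:v) if fix is None else (lambda v:(*fix,v[0]))
    r=least_squares(lambda v:np.concatenate([model(c,*f(v))-o[c] for c in o]),[.49,.16,-.13,.5] if fix is None else [.3],x_scale=[.01,.01,.1,.1] if fix is None else 1.)
    return r.x,r.fun
E
python3 - <<'E'
from h import *
np.set_printoptions(precision=4,suppress=True)
o=meas(("side","top"));print(fit(o))
print(fit({"side":o["side"]},(.491,.161,-.13)))
go(.0155,.14)
E
```

```text
Traceback (most recent call last):
  File "h.py", line 47, in fit
    r=least_squares(lambda v:np.concatenate([model(c,*f(v))-o[c] for c in o]),[.49,.16,-.13,.5] if fix is None else [.3],x_scale=[.01,.01,.1,.1] if fix is None else 1.)
  File "h.py", line 47, in <lambda>
    r=least_squares(lambda v:np.concatenate([model(c,*f(v))-o[c] for c in o]),[.49,.16,-.13,.5] if fix is None else [.3],x_scale=[.01,.01,.1,.1] if fix is None else 1.)
                                             ~~~~~^^^^^^^^^
  File "h.py", line 44, in model
    return mom(np.array([proj(w,c) for w in W],np.float32).reshape(-1,1,2))
                         ~~~~^^^^^
  File "h.py", line 13, in proj
    c=calibration(cam);K=np.array(c["camera_matrix"]);T=np.linalg.inv(np.array(c["extrinsics"]))
ValueError: time passes only in moves, steps and waits
```

```bash
sed -i 's/^from station import \*/from station import *\nimport functools\ncalibration=functools.cache(calibration)/' h.py
python3 - <<'E'
from h import *
np.set_printoptions(precision=4,suppress=True)
o=meas(("side","top"));print(o);print(fit(o))
print(fit({"side":o["side"]},(.491,.161,-.13)))
go(.0155,.14)
E
```

```text
{'side': array([268.8837, 184.6866,   9.6958,  18.3046,  -4.3504]), 'top': array([277.1903, 257.8217,  16.3138,   9.3657,   2.1672])}
(array([ 0.4928,  0.1623, -0.1329,  0.4898]), array([-0.4533, -0.1246, -0.4142,  0.5718,  0.5279,  0.2079, -0.3918,
        0.468 , -0.3798,  0.1867]))
(array([0.6]), array([-0.7852,  0.2228,  1.1585,  0.1596, -0.2007]))
to [0.5056 0.1587] now [0.5538 0.1551 0.1416] [ 3.1415  0.0001 -0.1292] shares [-0.193  0.011  0.006] twist(+/-yaw) /pi [-1. -0.  1.] F [-0.1108 -0.295   0.0613] t 8.1333
```

arm_command --commands '[{"tx": -0.03,"ty": 0,"tz": 0,"twist": 0},{"tx": -0.05,"ty": 0,"tz": 0,"twist": 0},{"tx": -0.065,"ty": 0,"tz": 0,"twist": 0},{"tx": -0.08,"ty": 0,"tz": 0,"twist": 0},{"tx": -0.095,"ty": 0,"tz": 0,"twist": 0},{"tx": -0.11,"ty": 0,"tz": 0,"twist": 0},{"tx": -0.125,"ty": 0,"tz": 0,"twist": 0},{"tx": -0.125,"ty": 0,"tz": 0,"twist": 0}]'

```text
t: 8.8
eef_pos: [0.522, 0.1592, 0.1416]
ee_rot: [-3.142, 0.0, -0.129]
force: [-0.1, 1.6, -1.1]
width: 0.0003
gripper_force: 0.0
```

```bash
cat >> h.py <<'E'
YAW=-0.133;X=np.array([np.cos(YAW),np.sin(YAW)]);C=np.array([.4928,.1623])
np.set_printoptions(precision=4,suppress=True)
E
python3 - <<'E'
from h import *
o=meas(("side","top"));print(o);print(fit(o));print(fit(o,(*C,YAW)))
print(fit({"side":o["side"]},(*C,YAW)))
go(.0155,.14);print("d",(np.array(get_state()["eef_pos"])[:2]-C)@X)
E
```

```text
{'side': array([268.543 , 185.6662,   5.6116,  18.3944,   0.4601]), 'top': array([279.9219, 259.9077,  15.4288,   2.9552,   2.3836])}
(array([ 0.4873,  0.1548, -0.0816,  0.4456]), array([-0.815 ,  0.7501,  3.6233,  0.8294, -3.1128, -0.1942, -0.7905,
        1.4674,  5.2258, -0.6379]))
(array([0.2745]), array([-0.2389, -0.9777,  0.9387,  0.8874, -1.032 , -2.5314, -2.2932,
        1.37  ,  2.8511,  1.4317]))
(array([0.2865]), array([-0.232 , -0.9854,  1.0661,  0.8819, -1.3021]))
to [0.5082 0.1602] now [0.5229 0.1591 0.1415] [ 3.1415  0.0001 -0.1294] shares [-0.059  0.003  0.006] twist(+/-yaw) /pi [-1.001 -0.001  0.999] F [-0.358  -0.2953 -0.0584] t 9.4
d 0.030216829805301285
```

arm_command --commands '[{"tx": -0.01,"ty": 0,"tz": 0,"twist": 0},{"tx": -0.02,"ty": 0,"tz": 0,"twist": 0},{"tx": -0.03,"ty": 0,"tz": 0,"twist": 0},{"tx": -0.04,"ty": 0,"tz": 0,"twist": 0},{"tx": -0.05,"ty": 0,"tz": 0,"twist": 0},{"tx": -0.05,"ty": 0,"tz": 0,"twist": 0},{"tx": -0.05,"ty": 0,"tz": 0,"twist": 0},{"tx": -0.05,"ty": 0,"tz": 0,"twist": 0}]'

```text
t: 10.07
eef_pos: [0.5103, 0.1607, 0.1415]
ee_rot: [3.142, 0.0, -0.129]
force: [0.6, -0.4, 0.1]
width: 0.0004
gripper_force: 0.0
```

Run:
```python
from h import *
o=meas(("side",),4)
print(o,fit(o,(*C,YAW)))
go(.0155,.14);print("d",(np.array(get_state()["eef_pos"])[:2]-C)@X)
a=grab_frame("top");b=grab_frame("side")
A=cv2.resize(a[220:290,240:310],(400,400),interpolation=2);B=cv2.resize(b[150:230,235:315],(400,400),interpolation=2)
cv2.imwrite("pics/crop4.png",np.hstack([A,B])[:,:,::-1])
```

```text
{'side': array([268.303 , 185.0364,   5.2907,  17.8457,   6.788 ])} (array([0.1936]), array([-0.0448, -0.2933,  0.5446,  1.4197, -5.2313]))
to [0.5082 0.1602] now [0.5105 0.1607 0.1415] [ 3.1416  0.     -0.1294] shares [-0.009  0.003  0.006] twist(+/-yaw) /pi [-1.001 -0.001  0.999] F [-0.1367  0.7487 -0.1537] t 10.4667
d 0.017716487173995505
```

View pics/crop4.png

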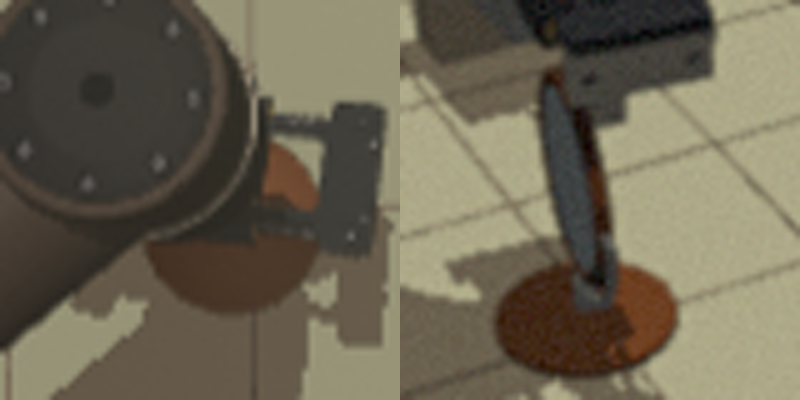

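The side crop shows the mirror nearly edge-on to the camera, from about (550,75) to (605,290), and close to upright. I'll back off and measure it unoccluded.

arm_command --commands '[{"tx": 0.04,"ty": 0,"tz": 0,"twist": 0},{"tx": 0.12,"ty": 0,"tz": 0,"twist": 0},{"tx": 0.24,"ty": 0,"tz": 0,"twist": 0},{"tx": 0.36,"ty": 0,"tz": 0,"twist": 0},{"tx": 0.36,"ty": 0,"tz": -0.12,"twist": 0},{"tx": 0.36,"ty": 0,"tz": -0.24,"twist": 0},{"tx": 0.36,"ty": 0,"tz": -0.24,"twist": 0},{"tx": 0.36,"ty": 0,"tz": -0.24,"twist": 0}]'

```text
t: 11.23
eef_pos: [0.6014, 0.1494, 0.2033]
ee_rot: [-3.14, -0.003, -0.13]
force: [0.3, 0.4, -0.5]
width: 0.0008
gripper_force: 0.0
```

Run:
```python
from h import *
for l in (-.1,-.05,0,.05,.1,.15,.2):print(l,model("side",*C,YAW,l))
o=meas(("side",),4);print(o)
for n in("tortoise","tortoise_rim","tortoise_glass"):
    u=[np.mean([x["uv"] for x in [(grab_frame(c),spot_point(n,c))[1][0] for _ in range(2)]],axis=0) for c in("side","top")]
    print(n,*u,*tri(*u))
for l in(0,.1):print("rim model",[proj([*(C+.0655*np.sin(l)*X),.105+.0655*np.cos(l)],c) for c in("side","top")])
a=grab_frame("top");b=grab_frame("side")
i=cv2.resize(b,None,fx=6,fy=6,interpolation=2)
for l,col in((0,(255,0,0)),(.1,(0,255,0))):
    R=(Ro.from_euler("z",YAW)*Ro.from_euler("y",l)).as_matrix()
    W=np.c_[np.full(120,-.0055),.0655*np.sin(th),.0655*np.cos(th)]@R.T+[*C,.105]
    cv2.polylines(i,[np.array([proj(w,"side")*6+3 for w in W]).astype(np.int32)],True,col,1)
A=cv2.resize(a[230:280,250:300],(300,480),interpolation=2)
A=cv2.resize(a[225:305,255:305],(300,480),interpolation=2)
cv2.imwrite("pics/crop5.png",np.hstack([A,i[150*6:230*6,235*6:315*6]])[:,:,::-1])
print(get_state()["t"])
```

```text
-0.1 [268.1139 184.9862   6.3106  18.4418   8.9857]
-0.05 [268.1346 184.94     5.8852  18.6637   8.2708]
0 [268.1573 184.8957   5.5806  18.8531   7.2688]
0.05 [268.1816 184.8534   5.4206  19.0091   5.9793]
0.1 [268.2073 184.8131   5.4196  19.1309   4.475 ]
0.15 [268.2341 184.7748   5.5778  19.218    2.8909]
0.2 [268.2618 184.7386   5.8811  19.27     1.3713]
{'side': array([268.2428, 184.8373,   5.1754,  18.5495,   6.9168])}
tortoise [273.6  213.95] [280.35 257.85] [ 0.497   0.1621 -0.004 ] 0.003422034640494259
tortoise_rim [267.65 168.15] [276.8 254.4] [0.4945 0.1602 0.1619] 0.005253869445319329
tortoise_glass [268.05 183.9 ] [278.85 257.  ] [0.49   0.1581 0.1115] 0.0036801160193245977
rim model [array([267.4851, 165.2157]), array([275.5892, 255.5943])]
rim model [array([269.7621, 164.8647]), array([275.8656, 253.5194])]
12.9333
```

View pics/crop5.png

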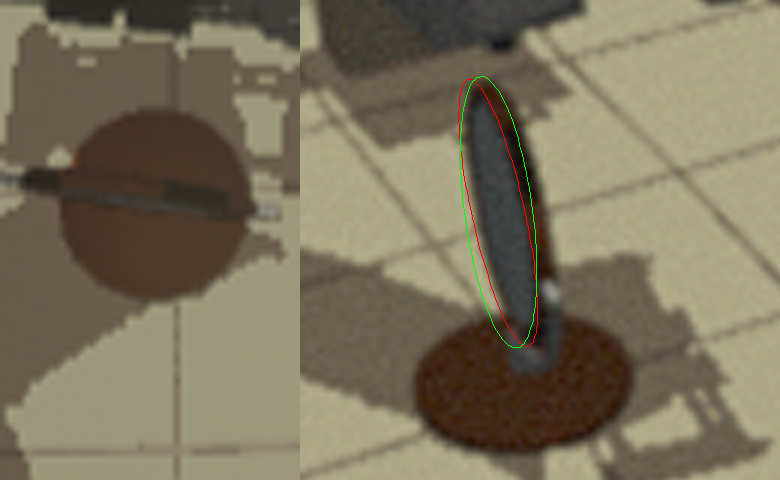

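The outline slope matches the lean = 0 model (red), and the tracked rim point is within about 2 mm of straight above the hinge. The mirror is upright to about 0.03 rad, the stand hasn't moved and the hand is clear.

```bash
python3 -c "
from station import job_done
print(job_done())"
```

```text
the job is handed in; nothing more can be done
None
```

The tortoiseshell mirror now stands upright to within about 0.03 rad by my camera estimate; I pushed it gently from behind, its stand did not visibly move, the hand is clear and the job is handed in.

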